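# Tap the clamping wedge home in the insert nest

## Task

The grey mould insert lies loose in the blue wedge clamp. Pick up the red-headed steel wedge, start its thin end in the slot between the blue block and the sliding jaw, flat face against the block, and let go of it while it is still loose there; then tap its red head forward along the slot until it stops going in and the insert is held firmly against the grey fence. Use firm, gentle taps, not heavy ones, leave the wedge standing in the slot, and do not disturb the gear, ring and tape roll.

Things in the scene. Friction and masses are not known exactly. Their poses are not given: they have to be found in the camera images.
- wedge: Loose steel wedge with a red head, 0.3 kg, 135 mm long, 30 mm high, lying on the table. Origin: centre of the head's underside; +x along the wedge to the thin end, z up. Head: x -17.5 to +17.5 mm, 26 mm wide, parallel sides: the place to grip and to tap.
- wedge_tip (a point): Middle of the wedge's thin end, at wedge x +117.5, y +8, z 0 mm (underside). Taper (oiled, friction about 0.2) from x +17.5 to +117.5 mm: its +y face is flat (y = +13 mm, in line with the head), its -y face tapers 1 in 6 (y = -13.7 mm at the head, +3 mm at the tip); the tip is 10 mm thick with a round nose.
- wedge_rear (a point): Middle of the flat rear face of the red head, at wedge x -17.5, y 0, z +15 mm. The face (26 x 30 mm) is what one taps on.
- nest: Fixed wedge clamp: dark steel plate 8 mm thick, with, from +y to -y: blue fixed block, wedge slot, sliding jaw, grey insert, grey fence. Origin on the table under its middle; +x is the way the wedge goes in. The slot mouth faces -x. The block's flat slot face is the plane y = +45 mm, x -35 to +35 mm; its top is 40 mm above the table.
- slot_mouth (a point): Slot mouth at the block's flat face, on the plate: nest x -35, y +45, z +8 mm; axes as nest. The wedge goes with its flat +y face along this x axis, underside on the plate. Mouth corners rounded, 6 mm. An empty tongue of the plate (nest y 0 to +75 mm) reaches 80 mm out in front of the mouth and carries the wedge as it is started.
- jaw_face (a point): On the sliding jaw (30 mm high), top of its steel slot face at nest x 0. The face tapers 1 in 6 to match the wedge. Pushing the wedge takes about 2 to 9 N, with slips, while the jaw closes up; then it stops dead, giving only about 0.1 mm per N; pushed there once with 14 to 30 N it holds the insert firmly and the wedge stays by itself. Over 40 N is too hard.
- jaw (a joint): Jaw travel toward the fence (nest -y), m, 0 to 0.016; friction 4 N, no spring; starts at 0.001 to 0.0035. Slot width at the mouth: 13.3 mm plus this. The wedge first touches both sides with its tip 20 mm plus 6 x this past the mouth; each further mm takes 6 mm of wedge travel. It gets tight somewhere between 0.006 and 0.010, as the fence is bolted.
- insert: Loose grey steel mould insert 40 x 80 x 25 mm, 0.6 kg, its long side along the nest's x, on the plate between jaw and fence, with 2 to 9 mm of play in all, shared between jaw and fence in no fixed way. Origin: centre of underside, x across the 40 mm. The grey fence beyond it (90 x 22 x 24 mm) is bolted to the plate at a place that differs by up to 4 mm each time.
- gear: Bystander: steel gear, 66 mm across, 18 mm high; origin centre of underside.
- ring: Bystander: grey flange ring, 68 mm across, 15 mm high; origin centre of underside.
- tape: Bystander: black tape roll, 70 mm across, 19 mm high; origin centre of underside.
Mind the look-alikes: they are no part of the job. What is shaped like the insert but brown or purple is not meant.

How it is judged:
By the outcome, as a careful person would: the job done as asked, in the order asked, and still so for the second after the job is handed in, with the robot touching nothing.
It also fails if it takes over 58 s, if anything falls off the work surface, if the arm or the gripper's body presses on something with over 40 N, if the wrist force passes 120 N, or if a joint passes its speed limit or range.

## Robot

A 6-joint arm with a two-finger parallel gripper is mounted at the origin on a cart in front of the work surface, level with it; the furniture and walls round the work are solid. World frame = base frame: x ahead of the robot, y to its left, z up, the work surface at z = 0. Lengths are in mm, angles in rad, forces in N, time in s.
With the tool pointing down it reaches from about 275 to 825 mm from the base axis. Payload 5.2 kg.
Tool frame: the origin (TCP) lies at the very end of the fingers, on their centre line; the grasp point (between the pads) lies behind it (bot.grip_depth is the z of the grasp point in the tool frame, in mm); z points along the fingers, y is the line along which they close (so a half turn about z gives the same grasp; the last joint's range is limited). The gripper opens to 93 mm and grips with 3 to 60 N. Pads are 15 mm wide; open, the fingers measure 128 mm over their backs; the gripper's body (75 mm by 188 mm) begins 65 mm behind the grasp point.
Start: joints at [-1.414, 0.259, 1.535, -0, 1.348, -0.203], TCP at [193.669, -514.779, 218.653] pointing down, gripper open.
Joint ranges: [-3.14, 3.14], [-0.91, 2.08], [0.19, 2.58], [-1.22, 4.36], [0.22, 2.71], [-3.12, 3.12]. Speed limits (rad/s): [2.57, 2.57, 3.14, 3.14, 3.14, 3.14].

## Interface

Orientations are given as a unit quaternion [w, x, y, z].
In Python, from cell import state, imaging, workorder, bot gives the robot as it stands.
- The arm moves only by the tool jog_arm, never from a script. Its arguments are lists of equal length, an entry for each row: "jaw": the finger opening in m, from 0 to 0.093; "xyz": the shift along the tool's x, y, z in m, a list of three; "dr": the turn, a rotation vector about the tool's x, y, z in rad, a list of three. A call has exactly 10 rows; each row is the pose to reach, as a shift and turn from the pose commanded when the call began, along the tool's axes at that moment; what a row does not reach only later rows make up. A row lasts 1/12 s, in which the tool goes at most 41.7 mm and 7.16 degrees, less where a joint would pass 70% of its speed; a pose out of reach is approached as far as the arm can. A call with a gripper value outside its range is refused whole. The fingers move at their own pace and stop on an object; "squeeze" is the grip in N (left out, the last holds). Time passes only in rows, so rows that repeat a pose let the fingers close, or fill a call up. It gives the time, the measured TCP pose, the force, the opening and the grip force at its end, in the units of the state.
- state(): the state, without advancing time (a new reading comes with each control period).
- imaging.grab_frame(name): name is "scene" or "top" or "wrist"; returns a dict with "color" (420x560x3 uint8, red, green, blue), "fx", "fy", "cx", "cy" (pixels), "T" (4x4, takes a point from camera to world coordinates). Camera axes: x right, y down, z forward; pixel columns grow to the right and rows downward; lengths in mm; the calibration is good to about 2 mm. A picture is of the moment at which its call begins. There is no depth.
- workorder.finish_job(): hands the job in; it is judged then, once.
The state is a dict: "time": time; "qpos": joint angles; "joint_velocities": joint speeds; "joint_torque": joint torques, N m; "tool_pos": TCP position; "eef_rot": TCP orientation; "force": force on the tool from outside, world axes, zero at the start; "ft_torque": the same for the moment, N m; "gripper_width": finger opening in mm; "finger_force": force on a finger pad.
Only numpy, scipy, OpenCV 4.12 (cv2) and the standard library are available. Lean on these libraries where they do the work, as an engineer would, in place of code of your own. Each camera call takes 0.05 s, during which the arm holds its last target. There are 200 camera calls.

## Working session

There is one attempt and no reset: what is moved stays moved. The work goes in short steps, Python scripts to look and compute and a tool call to move; the robot and the scene stay as the last step left them, time stands still between calls to the robot, and variables do not carry over. Pictures are saved under pics/ and viewed, at most 10 in all, crops included, and the job is handed in when it is done.

Besides the shell and the picture viewer there is one more tool, called after "Emit:" as name(argument=value, ...) on one line, values as JSON. jog_arm: Moves the arm, as the interface text tells. Its arguments: {"type":"object","properties":{"jaw":{"type":"array"},"xyz":{"type":"array"},"dr":{"type":"array"},"squeeze":{"type":"number"}},"required":["jaw","xyz","dr"]}

```bash
ls; mkdir -p pics; cat > h.py <<'E'
import numpy as np, cv2
from cell import state, imaging, workorder, bot
def grab(n, f):
    d=imaging.grab_frame(n); cv2.imwrite('pics/'+f, d['color'][:,:,::-1]); np.savez('pics/'+f[:-4], **d); return d
def ray(d,u,v,z):
    T=np.array(d['T']); r=T[:3,:3]@np.array([(u-d['cx'])/d['fx'],(v-d['cy'])/d['fy'],1]); o=T[:3,3]
    return o+r*(z-o[2])/r[2]
def proj(d,p):
    T=np.array(d['T']); q=T[:3,:3].T@(np.array(p)-T[:3,3]); return d['fx']*q[0]/q[2]+d['cx'], d['fy']*q[1]/q[2]+d['cy']
E
python3 - <<'E'
from h import *
s=state(); print(s); print(bot.grip_depth)
a=grab('top','top0.png'); b=grab('scene','scene0.png'); print(a['T'],b['T'],a['fx'],b['fx'])
E
```

```text
pics
{'time': 0.0, 'qpos': array([-1.41381999e+00,  2.59319772e-01,  1.53607264e+00, -2.91540061e-06,
        1.34800305e+00, -2.02801478e-01]), 'joint_velocities': array([ 1.39128068e-03, -1.09040048e-03, -4.97139195e-05,  1.11624296e-03,
       -8.91315127e-04, -1.46223599e-04]), 'joint_torque': array([ 1.15809886e-03, -4.37293339e+01, -2.84002662e+01,  7.19525828e-02,
        4.14193352e-02, -1.61488006e-04]), 'tool_pos': array([ 193.56959096, -514.22849702,  217.83440856]), 'eef_rot': array([-9.01200085e-04,  9.83863118e-01,  1.78920522e-01,  1.92306687e-05]), 'force': array([0.44975038, 0.65609396, 0.12136189]), 'ft_torque': array([ 0.01921123, -0.0457703 , -0.01516491]), 'finger_force': 0.0, 'gripper_width': 92.7699013480097}
-18.8
[[-7.69224689e-02 -9.76593561e-01  2.00867992e-01  1.96582671e+02]
 [-9.97020650e-01  7.41874918e-02 -2.11196573e-02 -2.08961631e+02]
 [ 5.72342885e-03 -2.01894112e-01 -9.79390632e-01  1.23294118e+03]
 [ 0.00000000e+00  0.00000000e+00  0.00000000e+00  1.00000000e+00]] [[ 6.74192321e-01 -4.74812524e-01  5.65701141e-01 -2.36836185e+02]
 [-7.38430157e-01 -4.19230288e-01  5.28173144e-01 -8.73272287e+02]
 [-1.36241709e-02 -7.73821060e-01 -6.33257727e-01  8.16413722e+02]
 [ 0.00000000e+00  0.00000000e+00  0.00000000e+00  1.00000000e+00]] 484.9436984445224 469.46844487043506
```

View pics/top0.png

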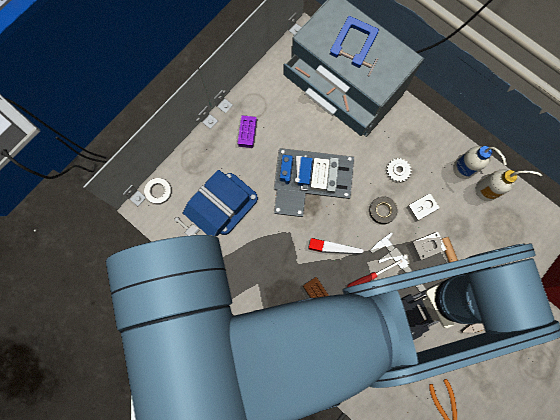

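View pics/scene0.png

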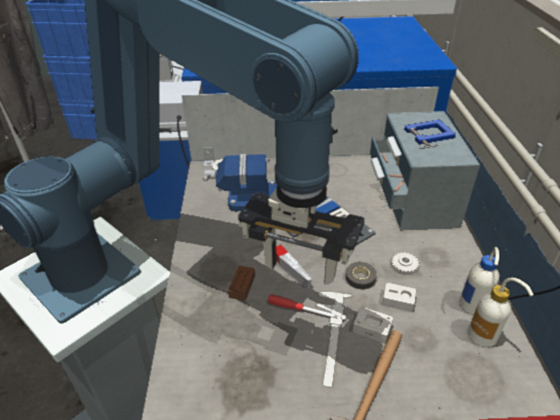

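The top view shows the clamp around (315,172), with its tongue at (290,205) and the block on the left. The wedge's red head is at (317,244) and its thin end at about (363,251). I'll enlarge the area.

```bash
python3 - <<'E'
import cv2
i=cv2.imread('pics/top0.png')[140:265,265:385]
cv2.imwrite('pics/crop0.png',cv2.resize(i,None,fx=4.8,fy=4.8,interpolation=cv2.INTER_CUBIC))
E
```

```text
(no output)
```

View pics/crop0.png

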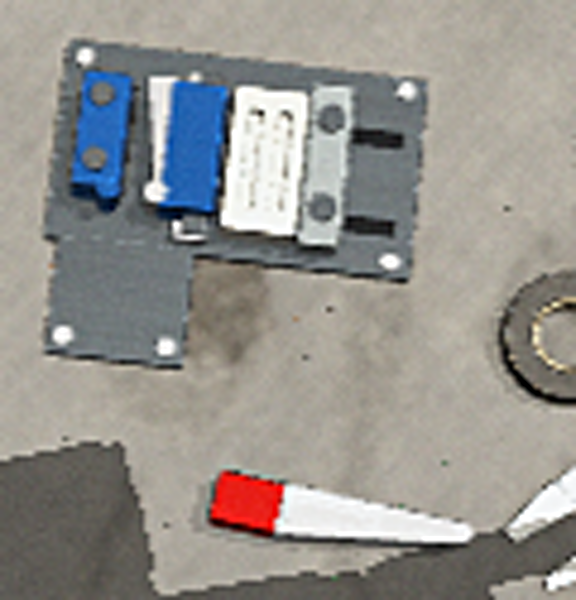

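```bash
python3 - <<'E'
from h import *
d=dict(np.load('pics/top0.npz')); 
def c(u,v,z): return ray(d,265+(u+.5)/4.8-.5,140+(v+.5)/4.8-.5,z)
hsv=cv2.cvtColor(d['color'],cv2.COLOR_RGB2HSV)
m=((hsv[...,0]<8)|(hsv[...,0]>172))&(hsv[...,1]>180)&(hsv[...,2]>120); m[:225]=0;m[262:]=0;m[:,345:]=0
v,u=np.nonzero(m); print('head',ray(d,u.mean(),v.mean(),28),m.sum())
f=c(225,470,30),c(475,525,30); print('flat',f, np.degrees(np.arctan2(*(f[1]-f[0])[1::-1])))
b=c(130,75,40),c(118,200,40); print('block edge',b, np.degrees(np.arctan2(*(b[0]-b[1])[1::-1])))
for n,p in dict(tongueL=(47,352),tongueR=(182,367),tin=(190,252),tl=(68,40),tr=(428,78),br=(408,280),bl=(45,238)).items(): print(n,c(*p,8).round(1))
E
```

```text
head [ 356.54907002 -319.26618711   28.        ] 134
flat (array([ 373.3051256 , -309.13787198,   30.        ]), array([ 334.62739846, -436.23705275,   30.        ])) -106.92560188544276
block edge (array([ 588.91602795, -276.75563274,   40.        ]), array([ 520.24774258, -264.72918796,   40.        ])) -9.933932269703472
tongueL [ 447.6 -221.4    8. ]
tongueR [ 433.9 -293.     8. ]
tin [ 496.9 -302.8    8. ]
tl [ 622.2 -246.1    8. ]
tr [ 585.4 -442.2    8. ]
br [ 472.5 -419.1    8. ]
bl [ 510.6 -225.     8. ]
```

Emit:
jog_arm(jaw=[0.06,0.06,0.06,0.06,0.06,0.06,0.06,0.06,0.06,0.06], xyz=[[0.03,-0.017,0.01],[0.06,-0.034,0.02],[0.09,-0.051,0.03],[0.12,-0.068,0.045],[0.15,-0.085,0.06],[0.18,-0.102,0.07],[0.2,-0.113,0.08],[0.215,-0.122,0.085],[0.221,-0.126,0.088],[0.221,-0.126,0.088]], dr=[[0,0,-0.12],[0,0,-0.24],[0,0,-0.36],[0,0,-0.48],[0,0,-0.6],[0,0,-0.72],[0,0,-0.84],[0,0,-0.92],[0,0,-0.95],[0,0,-0.95]], squeeze=20)

```text
time: 0.93
tool_pos: [356.4, -317.3, 129.8]
eef_rot: [-0.001, 0.792, 0.61, 0.0]
force: [-0.3, 0.5, 0.2]
gripper_width: 60.0
finger_force: 0.0
```

```bash
python3 - <<'E'
from h import *
d=grab('wrist','w1.png'); s=state(); print(s['time'],s['tool_pos'],s['eef_rot'],s['joint_velocities'].round(3)); print(d['T'],d['fx'])
E
```

```text
0.9833 [ 356.14373338 -318.72549172  130.41752896] [-3.45597781e-04  7.93237832e-01  6.08911817e-01 -1.44656861e-04] [-0.031 -0.003 -0.021 -0.007 -0.001  0.007]
[[ 9.66868116e-01 -2.44129971e-01 -7.46096800e-02  3.77321956e+02]
 [-2.55269830e-01 -9.26725701e-01 -2.75711424e-01 -2.39764682e+02]
 [-1.83328597e-03  2.85622186e-01 -9.58340548e-01  2.96438047e+02]
 [ 0.00000000e+00  0.00000000e+00  0.00000000e+00  1.00000000e+00]] 362.30946795046054
```

View pics/w1.png

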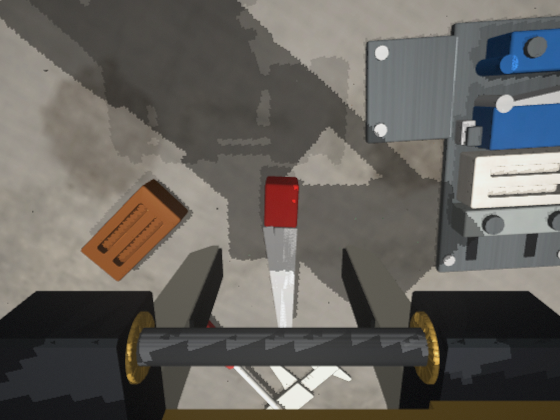

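The wrist view shows the red head spanning about (266,178)-(297,228), with its thin end pointing down the image. The clamp is at the upper right, with the tongue spanning (370..455, 38..140). I'll measure the head at its top height.

```bash
python3 - <<'E'
from h import *
d=dict(np.load('pics/w1.npz')); hsv=cv2.cvtColor(d['color'],cv2.COLOR_RGB2HSV)
m=((hsv[...,0]<8)|(hsv[...,0]>172))&(hsv[...,1]>150); m[:160]=0;m[240:]=0;m[:,:240]=0;m[:,320:]=0
rows=range(194,222,3); L=[];R=[]
for v in rows:
    u=np.nonzero(m[v])[0]; L.append(ray(d,u.min()-.5,v,30)[:2]); R.append(ray(d,u.max()+.5,v,30)[:2])
for P in(L,R):
    P=np.array(P); a,b=np.polyfit(P[:,1],P[:,0],1); print('yaw',np.degrees(np.arctan2(-1,-a)),'x at y=-320',a*-320+b)
u=np.array([275,281,288])
for uu in u:
    v=np.nonzero(m[:,uu])[0]; print(uu,v.min(),v.max(), d['color'][170:192:2,uu,0], ray(d,uu,v.max()+.5,30)[:2])
# tip flat edge
g=d['color'][...,1].astype(int)
for v in range(232,325,12): print(v,g[v,255:305:3])
E
```

```text
yaw -105.5734354157503 x at y=-320 341.75718413060156
yaw -106.75138729876896 x at y=-320 367.83864509809223
275 177 226 [ 80  82  83  76  73  73  74 104 134 139 139] [ 346.75481301 -332.64145268]
281 177 226 [ 82  81  81  77  72  74  74  95 134 139 138] [ 351.2905999  -333.83572075]
288 177 226 [ 81 104 136 126  76  79  77  87 129 139 140] [ 356.58198126 -335.22893609]
232 [101 100  98 129 139 141 122 140 139 140 164 162 178 167 115  99  99]
244 [101 103 102  94 139 140 139 139 137 138 142 146 160 167 100  99  99]
256 [ 95  93  92  92 118 139 139 139 137 143 147 144 154 140  96  94  93]
268 [153 155 157 157 160 136 137 137 137 138 138 139 144 135 102 158 156]
280 [158 156 158 161 161 152 214 218 213 214 235 222 235 155 101 161 160]
292 [158 161 161 161 160 160 200 215 214 229 214 215 215 126 116 161 160]
304 [156 154 156 157 157 160 151 211 211 233 211 211 211 101 143 155 154]
316 [152 152 155 159 160 158 158 181 209 237 221 208 210 101 159 157 158]
```

Emit:
jog_arm(jaw=[0.06,0.06,0.06,0.06,0.06,0.06,0.06,0.0,0.0,0.0], xyz=[[0.001,-0.001,0.03],[0.002,-0.001,0.06],[0.002,-0.001,0.085],[0.002,-0.001,0.105],[0.002,-0.001,0.12],[0.002,-0.001,0.126],[0.002,-0.001,0.126],[0.002,-0.001,0.126],[0.002,-0.001,0.126],[0.002,-0.001,0.126]], dr=[[0,0,0.01],[0,0,0.021],[0,0,0.021],[0,0,0.021],[0,0,0.021],[0,0,0.021],[0,0,0.021],[0,0,0.021],[0,0,0.021],[0,0,0.021]], squeeze=35)

```text
time: 1.82
tool_pos: [356.2, -317.9, 5.8]
eef_rot: [0.001, 0.8, 0.6, -0.0]
force: [0.4, 0.0, -0.2]
gripper_width: 44.4
finger_force: 0.0
```

Emit:
jog_arm(jaw=[0,0,0,0,0,0,0,0,0,0], xyz=[[0,0,0],[0,0,0],[0,0,0],[0,0,0],[0,0,0],[0,0,0],[0,0,0],[0,0,-0.01],[0,0,-0.03],[0,0,-0.05]], dr=[[0,0,0],[0,0,0],[0,0,0],[0,0,0],[0,0,0],[0,0,0],[0,0,0],[0,0,0],[0,0,0],[0,0,0]], squeeze=35)

```text
time: 2.65
tool_pos: [354.9, -315.5, 54.6]
eef_rot: [-0.002, 0.799, 0.601, 0.0]
force: [0.3, -1.4, -3.4]
gripper_width: 25.6
finger_force: 34.9
```

```bash
python3 - <<'E'
from h import *
d=dict(np.load('pics/w1.npz')); g=cv2.GaussianBlur(cv2.cvtColor(d['color'],cv2.COLOR_RGB2GRAY),(3,3),0).astype(float)
def edge(fixed,lo,hi,z,axis):
    P=[]
    for f in fixed:
        s=g[f,lo:hi] if axis=='u' else g[lo:hi,f]
        k=np.argmax(abs(np.diff(s)))+lo+.5
        P.append(ray(d,*((k,f) if axis=='u' else (f,k)),z)[:2])
    P=np.array(P); vx,vy,x,y=cv2.fitLine(P.astype(np.float32),cv2.DIST_HUBER,0,.01,.01).ravel()
    return np.degrees(np.arctan(vy/vx)).round(2),x.round(1),y.round(1),P.std(0).round(1)
print('tongue end',edge(range(60,120,4),360,378,8,'u'))
print('tongue +y',edge(range(395,445,4),28,48,8,'v'))
print('tongue -y',edge(range(395,435,4),132,150,8,'v'))
hsv=cv2.cvtColor(d['color'],cv2.COLOR_RGB2HSV); b=((hsv[...,0]>100)&(hsv[...,0]<125)&(hsv[...,1]>170)).astype(np.uint8)
P=[]
for u in range(515,556,4):
    r=np.nonzero(b[:95,u])[0]; P.append(ray(d,u,r.max()+.5,40)[:2])
    print(u,r.max(),end=' ')
P=np.array(P);vx,vy,x,y=cv2.fitLine(P.astype(np.float32),cv2.DIST_HUBER,0,.01,.01).ravel();print('block',np.degrees(np.arctan(vy/vx)),x,y)
E
```

```text
tongue end (np.float32(78.53), np.float32(438.6), np.float32(-251.7), array([ 2.6, 12.2]))
tongue +y (np.float32(-11.47), np.float32(484.2), np.float32(-224.8), array([10.6,  2.2]))
tongue -y (np.float32(-11.81), np.float32(468.1), np.float32(-298.3), array([8.8, 1.9]))
515 72 519 72 523 72 527 71 531 71 535 71 539 71 543 70 547 70 551 70 555 70 block -11.668597 542.89557 -267.18558
```

Emit:
jog_arm(jaw=[0,0,0,0,0,0,0,0,0,0], xyz=[[0.004,0.001,0],[0.012,0.002,0],[0.02,0.004,0],[0.03,0.006,0],[0.04,0.008,0],[0.05,0.01,0],[0.06,0.012,0],[0.068,0.014,0],[0.072,0.0148,0],[0.0729,0.0148,0]], dr=[[0,0,-0.12],[0,0,-0.24],[0,0,-0.36],[0,0,-0.48],[0,0,-0.6],[0,0,-0.72],[0,0,-0.84],[0,0,-0.96],[0,0,-1.08],[0,0,-1.2]])

```text
time: 3.48
tool_pos: [390.0, -249.5, 54.7]
eef_rot: [-0.001, 0.317, 0.948, 0.0]
force: [0.0, 0.8, -3.1]
gripper_width: 25.6
finger_force: 34.9
```

Emit:
jog_arm(jaw=[0,0,0,0,0,0,0,0,0,0], xyz=[[0,0,0],[0,0,0],[0,0,0],[0,0,0],[0,0,0],[0,0,0],[0,0,0],[0,0,0],[0,0,0],[0,0,0]], dr=[[0,0,-0.12],[0,0,-0.24],[0,0,-0.35],[0,0,-0.42],[0,0,-0.452],[0,0,-0.452],[0,0,-0.452],[0,0,-0.452],[0,0,-0.452],[0,0,-0.452]])

```text
time: 4.32
tool_pos: [390.1, -250.9, 54.6]
eef_rot: [-0.0, 0.1, 0.995, 0.0]
force: [0.6, 0.1, -2.9]
gripper_width: 25.6
finger_force: 34.9
```

```bash
python3 - <<'E'
from h import *
d=grab('wrist','w2.png'); t=grab('top','t2.png'); s=state(); q=s['eef_rot']; print(s['time'],s['tool_pos'],q,2*np.degrees(np.arctan2(q[2],q[1])),s['force'],s['gripper_width']); 
i=t['color'][140:265,235:355,::-1]
i=cv2.resize(i,(384,400),interpolation=cv2.INTER_CUBIC); j=cv2.resize(d['color'][:,:,::-1],(416,312))
o=np.zeros((400,800,3),np.uint8); o[:,:384]=i; o[:312,384:]=j; cv2.imwrite('pics/c2.png',o)
E
```

```text
4.4167 [ 390.18668947 -250.90816171   54.65967326] [-3.19412311e-05  1.00368389e-01  9.94950343e-01  3.25556702e-05] 168.47923132576315 [ 0.01415012 -0.08200876 -2.81934739] 25.795861688322017
```

View pics/c2.png

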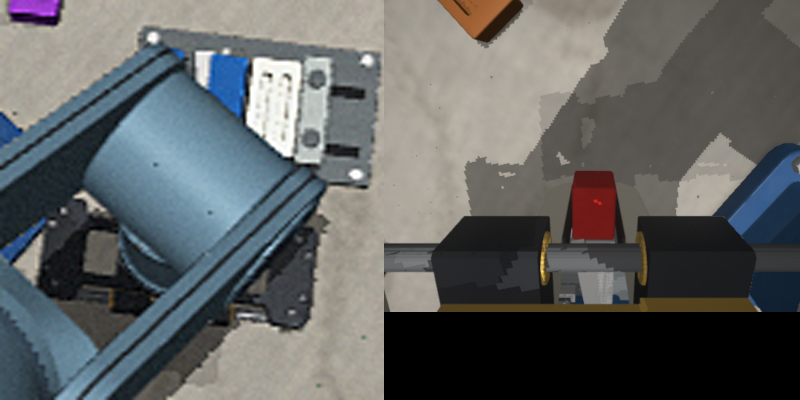

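Emit:
jog_arm(jaw=[0,0,0,0,0,0,0,0,0,0], xyz=[[0,0,0.01],[0,0,0.025],[0,0,0.036],[0,0,0.0405],[-0.001,0,0.0405],[-0.004,0,0.0405],[-0.007,0,0.0405],[-0.01,0,0.0405],[-0.013,0,0.0405],[-0.015,0,0.0405]], dr=[[0,0,0],[0,0,0],[0,0,0],[0,0,0],[0,0,0],[0,0,0],[0,0,0],[0,0,0],[0,0,0],[0,0,0]])

```text
time: 5.25
tool_pos: [405.7, -254.3, 14.6]
eef_rot: [0.0, 0.1, 0.995, -0.0]
force: [0.3, 0.2, -3.2]
gripper_width: 25.8
finger_force: 35.0
```

```bash
python3 - <<'E'
from h import *
d=grab('scene','s3.png'); s=state(); print(s['tool_pos'],s['force'],s['gripper_width']); 
print(proj(d,(509,-265,8)))
u,v=map(int,proj(d,(509,-265,8))); i=d['color'][v-60:v+60,u-80:u+80,::-1]
cv2.imwrite('pics/c3.png',cv2.resize(i,(800,600),interpolation=cv2.INTER_CUBIC))
E
```

```text
[ 405.84093551 -254.38444159   14.50222143] [-0.03155203  0.36088432 -2.74911017] 25.12882145375789
(np.float64(304.395671722079), np.float64(216.79856929376894))
```

View pics/c3.png

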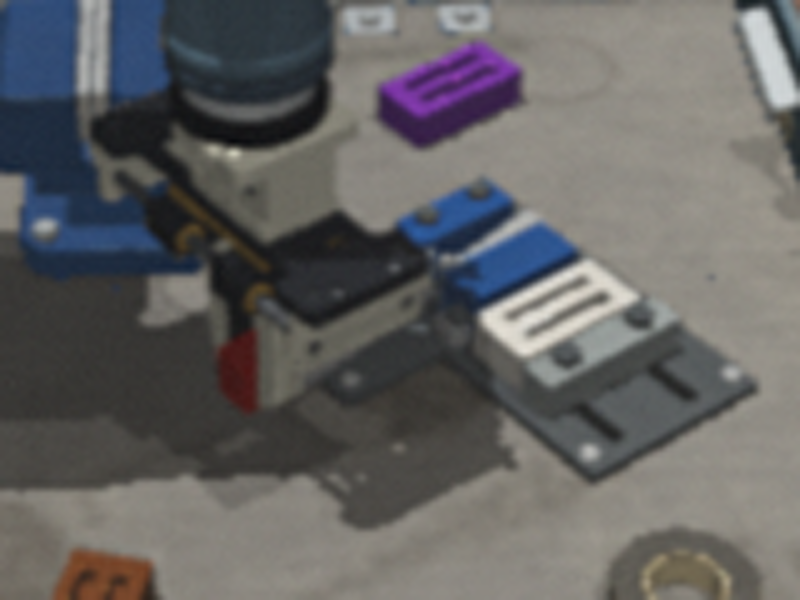

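The scene view shows the head gripped at (240,370) in the crop. The tip at the mouth is hidden behind the gripper. There is no contact force, so I'll advance further.

Emit:
jog_arm(jaw=[0,0,0,0,0,0,0,0,0,0], xyz=[[-0.002,0,0],[-0.004,0,0],[-0.006,0,0],[-0.008,0,0],[-0.01,0,0],[-0.011,0,0],[-0.012,0,0],[-0.013,0,0],[-0.013,0,0],[-0.013,0,0]], dr=[[0,0,0],[0,0,0],[0,0,0],[0,0,0],[0,0,0],[0,0,0],[0,0,0],[0,0,0],[0,0,0],[0,0,0]])

```text
time: 6.13
tool_pos: [417.6, -256.5, 14.1]
eef_rot: [-0.0, 0.1, 0.995, 0.0]
force: [-0.5, 0.9, -2.8]
gripper_width: 25.7
finger_force: 35.0
```

Emit:
jog_arm(jaw=[0,0,0,0,0,0,0,0,0,0], xyz=[[0,0,0.0005],[0,0,0.001],[0,0,0.001],[0,0.0004,0.001],[0,0.0008,0.001],[0,0.0012,0.001],[0,0.0015,0.001],[0,0.0015,0.001],[0,0.0015,0.001],[0,0.0015,0.001]], dr=[[0,0,0],[0,0,0],[0,0,0],[0,0,0],[0,0,0],[0,0,0],[0,0,0],[0,0,0],[0,0,0],[0,0,0]])

```text
time: 6.97
tool_pos: [418.0, -255.1, 13.2]
eef_rot: [0.0, 0.1, 0.995, -0.0]
force: [-0.9, -0.5, -3.0]
gripper_width: 25.9
finger_force: 35.0
```

Emit:
jog_arm(jaw=[0.0,0.0,0.03,0.035,0.05,0.055,0.055,0.055,0.055,0.055], xyz=[[0,0,0.0003],[0,0,0.0005],[0,0,0.0005],[0,0,0.0005],[0,0,0.0005],[0,0,0.0005],[0,0,0.0005],[0,0,0.0005],[0,0,-0.01],[0,0,-0.03]], dr=[[0,0,0],[0,0,0],[0,0,0],[0,0,0],[0,0,0],[0,0,0],[0,0,0],[0,0,0],[0,0,0],[0,0,0]])

```text
time: 7.8
tool_pos: [416.5, -253.7, 41.6]
eef_rot: [-0.002, 0.1, 0.995, 0.002]
force: [1.1, 0.1, 0.5]
gripper_width: 54.6
finger_force: 0.0
```

Emit:
jog_arm(jaw=[0.055,0.055,0.03,0,0,0,0,0,0,0], xyz=[[0,0,-0.03],[0.02,0,-0.05],[0.05,0,-0.06],[0.08,0,-0.06],[0.11,0,-0.06],[0.12,0,-0.06],[0.12,0,-0.06],[0.12,0,-0.06],[0.12,0,-0.06],[0.12,0,-0.06]], dr=[[0,0,0],[0,0,0],[0,0,0],[0,0,0],[0,0,0],[0,0,0],[0,0,0],[0,0,0],[0,0,0],[0,0,0]])

```text
time: 8.63
tool_pos: [301.6, -231.9, 103.3]
eef_rot: [0.0, 0.1, 0.995, -0.0]
force: [0.4, 0.2, -0.6]
gripper_width: 6.2
finger_force: 0.0
```

```bash
python3 - <<'E'
from h import *
d=grab('wrist','w4.png'); t=grab('scene','s4.png'); s=state(); print(s['time'],s['tool_pos'],s['force'],s['gripper_width'])
u,v=map(int,proj(t,(500,-265,8))); i=t['color'][v-55:v+55,u-55:u+55,::-1]
o=np.zeros((600,800,3),np.uint8); o[:400,:400]=cv2.resize(i,(400,400),interpolation=cv2.INTER_CUBIC); o[:300,400:]=cv2.resize(d['color'][:,:,::-1],(400,300)); cv2.imwrite('pics/c4.png',o[:400])
E
```

```text
8.7333 [ 301.24313887 -231.51213416  103.05460436] [0.40144172 0.23263767 0.28478911] 1.6117021271215877
```

View pics/c4.png

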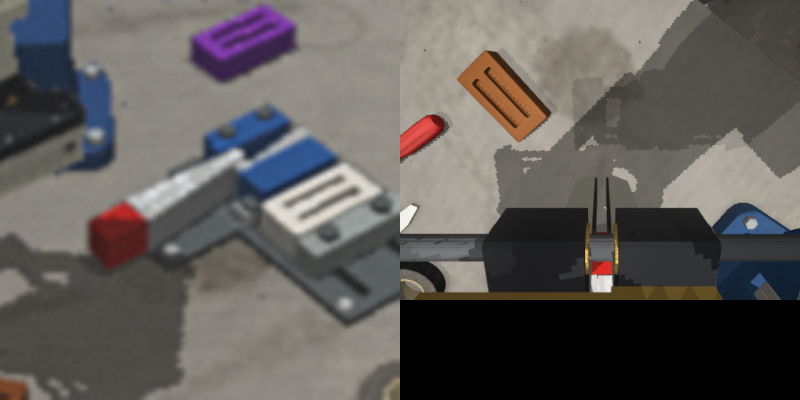

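The wedge stands loose with its tip between block and jaw: crop left, tip (240,155), head (118,235). I'll come down behind the head and push.

Emit:
jog_arm(jaw=[0,0,0,0,0,0,0,0,0,0], xyz=[[0,0,0.03],[-0.01,0,0.06],[-0.03,0,0.08],[-0.05,0,0.09],[-0.07,0,0.09],[-0.08,0,0.09],[-0.086,0,0.09],[-0.088,0,0.09],[-0.088,0,0.09],[-0.088,0,0.09]], dr=[[0,0,0],[0,0,0],[0,0,0],[0,0,0],[0,0,0],[0,0,0],[0,0,0],[0,0,0],[0,0,0],[0,0,0]], squeeze=20)

```text
time: 9.57
tool_pos: [386.0, -248.4, 13.4]
eef_rot: [-0.0, 0.1, 0.995, 0.0]
force: [-0.6, 0.3, 0.7]
gripper_width: 0.3
finger_force: 0.0
```

Emit:
jog_arm(jaw=[0,0,0,0,0,0,0,0,0,0], xyz=[[-0.001,0,0],[-0.002,0,0],[-0.003,0,0],[-0.004,0,0],[-0.005,0,0],[-0.007,0,0],[-0.009,0,0],[-0.011,0,0],[-0.013,0,0],[-0.015,0,0]], dr=[[0,0,0],[0,0,0],[0,0,0],[0,0,0],[0,0,0],[0,0,0],[0,0,0],[0,0,0],[0,0,0],[0,0,0]])

```text
time: 10.4
tool_pos: [401.5, -251.7, 13.1]
eef_rot: [-0.0, 0.1, 0.995, 0.0]
force: [-1.0, 0.8, 1.1]
gripper_width: 0.8
finger_force: 0.4
```

Emit:
jog_arm(jaw=[0,0,0,0,0,0,0,0,0,0], xyz=[[-0.001,0,0],[-0.002,0,0],[-0.003,0,0],[-0.004,0,0],[-0.005,0,0],[-0.006,0,0],[-0.007,0,0],[-0.008,0,0],[-0.009,0,0],[-0.01,0,0]], dr=[[0,0,0],[0,0,0],[0,0,0],[0,0,0],[0,0,0],[0,0,0],[0,0,0],[0,0,0],[0,0,0],[0,0,0]])

```text
time: 11.23
tool_pos: [411.1, -253.6, 13.1]
eef_rot: [-0.0, 0.1, 0.995, 0.0]
force: [-2.9, -0.5, 0.6]
gripper_width: 0.6
finger_force: 1.7
```

```bash
python3 - <<'E'
from h import *
t=grab('scene','s5.png'); s=state(); print(s['time'],s['tool_pos'],s['force'])
u,v=map(int,proj(t,(500,-265,8))); i=t['color'][v-50:v+50,u-60:u+60,::-1]
cv2.imwrite('pics/c5.png',cv2.resize(i,(600,500),interpolation=cv2.INTER_CUBIC))
E
```

```text
11.2833 [ 411.34637444 -253.74557113   13.09044438] [-2.50402252 -0.08526921  0.52508972]
```

View pics/c5.png

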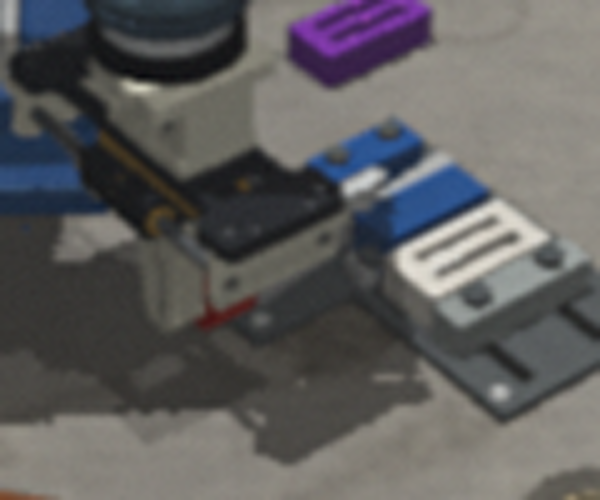

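The tip is well inside the slot (crop 385,175) and the push force is about 2.5 N. I'll continue.

Emit:
jog_arm(jaw=[0,0,0,0,0,0,0,0,0,0], xyz=[[-0.001,0,0],[-0.002,0,0],[-0.003,0,0],[-0.004,0,0],[-0.005,0,0],[-0.006,0,0],[-0.007,0,0],[-0.008,0,0],[-0.009,0,0],[-0.01,0,0]], dr=[[0,0,0],[0,0,0],[0,0,0],[0,0,0],[0,0,0],[0,0,0],[0,0,0],[0,0,0],[0,0,0],[0,0,0]])

```text
time: 12.12
tool_pos: [421.0, -255.6, 13.1]
eef_rot: [-0.0, 0.1, 0.995, 0.0]
force: [-3.4, 0.4, -1.2]
gripper_width: 0.3
finger_force: 1.5
```

Emit:
jog_arm(jaw=[0,0,0,0,0,0,0,0,0,0], xyz=[[-0.0005,0,0],[-0.001,0,0],[-0.0015,0,0],[-0.002,0,0],[-0.0025,0,0],[-0.003,0,0],[-0.0035,0,0],[-0.004,0,0],[-0.0045,0,0],[-0.005,0,0]], dr=[[0,0,0],[0,0,0],[0,0,0],[0,0,0],[0,0,0],[0,0,0],[0,0,0],[0,0,0],[0,0,0],[0,0,0]])

```text
time: 12.95
tool_pos: [425.8, -256.7, 13.1]
eef_rot: [-0.0, 0.1, 0.995, 0.0]
force: [-2.9, -0.4, -1.4]
gripper_width: 0.7
finger_force: 1.4
```

Next come small steps, reading the force after each one.

Emit:
jog_arm(jaw=[0,0,0,0,0,0,0,0,0,0], xyz=[[-0.0005,0,0],[-0.001,0,0],[-0.0015,0,0],[-0.002,0,0],[-0.0025,0,0],[-0.0025,0,0],[-0.0025,0,0],[-0.0025,0,0],[-0.0025,0,0],[-0.0025,0,0]], dr=[[0,0,0],[0,0,0],[0,0,0],[0,0,0],[0,0,0],[0,0,0],[0,0,0],[0,0,0],[0,0,0],[0,0,0]])

```text
time: 13.78
tool_pos: [428.4, -257.2, 13.2]
eef_rot: [0.0, 0.1, 0.995, -0.0]
force: [-1.5, -0.7, -0.2]
gripper_width: 0.7
finger_force: 0.9
```

Emit:
jog_arm(jaw=[0,0,0,0,0,0,0,0,0,0], xyz=[[-0.0005,0,0],[-0.001,0,0],[-0.0015,0,0],[-0.002,0,0],[-0.0025,0,0],[-0.0025,0,0],[-0.0025,0,0],[-0.0025,0,0],[-0.0025,0,0],[-0.0025,0,0]], dr=[[0,0,0],[0,0,0],[0,0,0],[0,0,0],[0,0,0],[0,0,0],[0,0,0],[0,0,0],[0,0,0],[0,0,0]])

```text
time: 14.62
tool_pos: [430.8, -257.7, 13.2]
eef_rot: [0.0, 0.1, 0.995, -0.0]
force: [-1.9, 0.6, -0.7]
gripper_width: 0.5
finger_force: 0.9
```

Emit:
jog_arm(jaw=[0,0,0,0,0,0,0,0,0,0], xyz=[[-0.0003,0,0],[-0.0006,0,0],[-0.0009,0,0],[-0.0012,0,0],[-0.0015,0,0],[-0.0018,0,0],[-0.0021,0,0],[-0.0025,0,0],[-0.0025,0,0],[-0.0025,0,0]], dr=[[0,0,0],[0,0,0],[0,0,0],[0,0,0],[0,0,0],[0,0,0],[0,0,0],[0,0,0],[0,0,0],[0,0,0]])

```text
time: 15.45
tool_pos: [433.2, -258.2, 13.2]
eef_rot: [0.0, 0.1, 0.995, -0.0]
force: [-3.1, 0.5, -0.8]
gripper_width: 0.7
finger_force: 1.7
```

Emit:
jog_arm(jaw=[0,0,0,0,0,0,0,0,0,0], xyz=[[-0.0003,0,0],[-0.0006,0,0],[-0.0009,0,0],[-0.0012,0,0],[-0.0015,0,0],[-0.0018,0,0],[-0.0021,0,0],[-0.0025,0,0],[-0.0025,0,0],[-0.0025,0,0]], dr=[[0,0,0],[0,0,0],[0,0,0],[0,0,0],[0,0,0],[0,0,0],[0,0,0],[0,0,0],[0,0,0],[0,0,0]])

```text
time: 16.28
tool_pos: [435.7, -258.7, 13.1]
eef_rot: [0.0, 0.1, 0.995, -0.0]
force: [-4.1, -0.0, -0.0]
gripper_width: 0.5
finger_force: 1.9
```

Emit:
jog_arm(jaw=[0,0,0,0,0,0,0,0,0,0], xyz=[[-0.0003,0,0],[-0.0006,0,0],[-0.0009,0,0],[-0.0012,0,0],[-0.0015,0,0],[-0.0018,0,0],[-0.0021,0,0],[-0.0025,0,0],[-0.0025,0,0],[-0.0025,0,0]], dr=[[0,0,0],[0,0,0],[0,0,0],[0,0,0],[0,0,0],[0,0,0],[0,0,0],[0,0,0],[0,0,0],[0,0,0]])

```text
time: 17.12
tool_pos: [438.2, -259.2, 13.1]
eef_rot: [0.0, 0.1, 0.995, -0.0]
force: [-3.2, -0.7, -1.1]
gripper_width: 0.4
finger_force: 1.8
```

Emit:
jog_arm(jaw=[0,0,0,0,0,0,0,0,0,0], xyz=[[-0.0003,0,0],[-0.0006,0,0],[-0.0009,0,0],[-0.0012,0,0],[-0.0015,0,0],[-0.0018,0,0],[-0.0021,0,0],[-0.0025,0,0],[-0.0025,0,0],[-0.0025,0,0]], dr=[[0,0,0],[0,0,0],[0,0,0],[0,0,0],[0,0,0],[0,0,0],[0,0,0],[0,0,0],[0,0,0],[0,0,0]])

```text
time: 17.95
tool_pos: [440.6, -259.7, 13.2]
eef_rot: [0.0, 0.1, 0.995, -0.0]
force: [-4.0, -0.2, 0.4]
gripper_width: 0.2
finger_force: 1.8
```

Emit:
jog_arm(jaw=[0,0,0,0,0,0,0,0,0,0], xyz=[[-0.0003,0,0],[-0.0006,0,0],[-0.0009,0,0],[-0.0012,0,0],[-0.0015,0,0],[-0.0018,0,0],[-0.0021,0,0],[-0.0025,0,0],[-0.0025,0,0],[-0.0025,0,0]], dr=[[0,0,0],[0,0,0],[0,0,0],[0,0,0],[0,0,0],[0,0,0],[0,0,0],[0,0,0],[0,0,0],[0,0,0]])

```text
time: 18.78
tool_pos: [442.7, -260.1, 13.1]
eef_rot: [-0.0, 0.1, 0.995, 0.0]
force: [-4.0, 0.5, 1.8]
gripper_width: 0.2
finger_force: 2.5
```

Emit:
jog_arm(jaw=[0,0,0,0,0,0,0,0,0,0], xyz=[[-0.0003,0,0],[-0.0006,0,0],[-0.0009,0,0],[-0.0012,0,0],[-0.0015,0,0],[-0.0018,0,0],[-0.002,0,0],[-0.002,0,0],[-0.002,0,0],[-0.002,0,0]], dr=[[0,0,0],[0,0,0],[0,0,0],[0,0,0],[0,0,0],[0,0,0],[0,0,0],[0,0,0],[0,0,0],[0,0,0]])

```text
time: 19.62
tool_pos: [443.2, -260.0, 13.1]
eef_rot: [-0.002, 0.1, 0.995, 0.0]
force: [-10.3, 0.3, 5.4]
gripper_width: 0.0
finger_force: 5.1
```

Emit:
jog_arm(jaw=[0,0,0,0,0,0,0,0,0,0], xyz=[[-0.0003,0,0],[-0.0006,0,0],[-0.0009,0,0],[-0.0012,0,0],[-0.0015,0,0],[-0.0018,0,0],[-0.002,0,0],[-0.002,0,0],[-0.002,0,0],[-0.002,0,0]], dr=[[0,0,0],[0,0,0],[0,0,0],[0,0,0],[0,0,0],[0,0,0],[0,0,0],[0,0,0],[0,0,0],[0,0,0]])

```text
time: 20.45
tool_pos: [443.7, -259.8, 13.1]
eef_rot: [-0.003, 0.1, 0.995, 0.001]
force: [-15.4, 1.4, 10.8]
gripper_width: 0.4
finger_force: 7.6
```

Emit:
jog_arm(jaw=[0,0,0,0,0,0,0,0,0,0], xyz=[[-0.0004,0,0],[-0.0008,0,0],[-0.0012,0,0],[-0.0016,0,0],[-0.002,0,0],[-0.0024,0,0],[-0.0027,0,0],[-0.0027,0,0],[-0.0027,0,0],[-0.0027,0,0]], dr=[[0,0,0],[0,0,0],[0,0,0],[0,0,0],[0,0,0],[0,0,0],[0,0,0],[0,0,0],[0,0,0],[0,0,0]])

```text
time: 21.28
tool_pos: [444.3, -259.7, 13.2]
eef_rot: [-0.005, 0.1, 0.995, 0.001]
force: [-21.6, 2.4, 16.8]
gripper_width: 0.5
finger_force: 11.1
```

Emit:
jog_arm(jaw=[0,0,0,0,0,0,0,0,0,0], xyz=[[0.002,0,0],[0.004,0,0],[0.006,0,0],[0.008,0,0],[0.012,0,0],[0.02,0,0],[0.03,0,0],[0.04,0,0],[0.05,0,-0.02],[0.06,0,-0.04]], dr=[[0,0,0],[0,0,0],[0,0,0],[0,0,0],[0,0,0],[0,0,0],[0,0,0],[0,0,0],[0,0,0],[0,0,0]])

```text
time: 22.12
tool_pos: [388.5, -248.2, 52.5]
eef_rot: [-0.001, 0.1, 0.995, 0.001]
force: [0.5, -0.8, 0.9]
gripper_width: 0.7
finger_force: 0.0
```

Emit:
jog_arm(jaw=[0,0,0,0,0,0,0,0,0,0], xyz=[[0.02,0,-0.03],[0.04,0,-0.06],[0.06,0,-0.09],[0.07,0,-0.12],[0.07,0,-0.15],[0.07,0,-0.15],[0.07,0,-0.15],[0.07,0,-0.15],[0.07,0,-0.15],[0.07,0,-0.15]], dr=[[0,0,0],[0,0,0],[0,0,0],[0,0,0],[0,0,0],[0,0,0],[0,0,0],[0,0,0],[0,0,0],[0,0,0]])

```text
time: 22.95
tool_pos: [321.5, -234.7, 201.7]
eef_rot: [-0.001, 0.1, 0.995, 0.001]
force: [-0.5, -0.8, 0.1]
gripper_width: 0.8
finger_force: 0.0
```

```bash
python3 - <<'E'
from h import *
t=grab('scene','s6.png'); e=grab('top','t6.png'); s=state(); print(s['time'],s['tool_pos'],s['force'])
u,v=map(int,proj(t,(520,-275,8))); i=t['color'][v-45:v+45,u-45:u+45,::-1]
u,v=map(int,proj(e,(500,-285,8))); j=e['color'][v-55:v+55,u-55:u+55,::-1]
r=lambda x:cv2.resize(x,(400,400),interpolation=cv2.INTER_CUBIC)
cv2.imwrite('pics/c6.png',np.hstack([r(i),r(j)]))
E
```

```text
23.05 [ 321.75940271 -235.00927343  201.99573435] [-0.73399793 -0.78012688 -0.70299736]
```

View pics/c6.png

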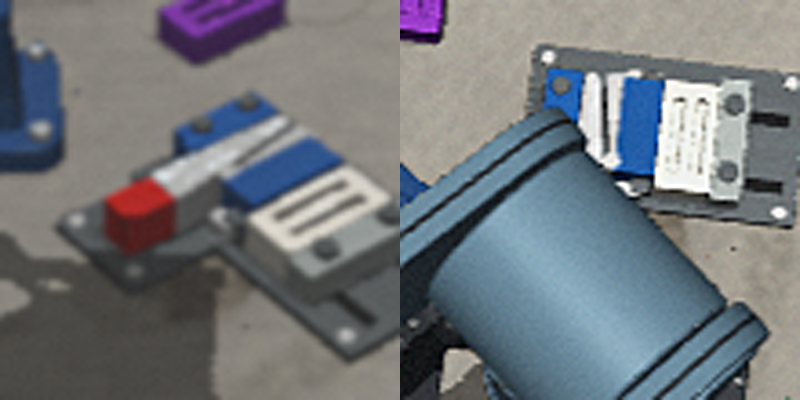

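The wedge stands in the slot against the block and the jaw is closed on the insert, which sits against the fence. The insert was pressed at about 22 N after the dead stop, which gave roughly 0.1 mm per N. The bystanders were not touched.

```bash
python3 -c "
from cell import workorder
print(workorder.finish_job())"
```

```text
the job is handed in; nothing more can be done
None
```

I handed the job in at about 23 s: the wedge was released loose in the slot, pushed forward until it stopped dead, then pressed once to about 22 N in slow pushes rather than sharp taps. The last picture shows it standing in the slot with the insert against the fence, though a thin dark line beside the wedge on the jaw side went unchecked up close.

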